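# Change a sprung plate clamp over to a larger plate and hold its jaw open

### The arm

A 6-joint arm with a two-finger parallel gripper is mounted at the origin on the work surface. World frame = base frame: x ahead of the robot, y to its left, z up, the work surface at z = 0. Lengths are in mm, angles in rad, forces in N, time in s.
With the tool pointing down it reaches from about 300 to 850 mm from the base axis. Payload 5.4 kg.
Tool frame: the origin (TCP) lies on the centre line of the jaws, within the pads' length; the fingertips stand 25 mm ahead of it and the grasp point (between the pads) lies 6 mm ahead of it; x points along the fingers, y is the direction in which the jaws open and shut, and the axes are right-handed (so a half turn about x gives the same grasp; the last joint's range is limited). The gripper opens to 85 mm and grips with 20 to 120 N. Pads are 22 mm wide; open, the fingers measure 114 mm over their backs; the gripper's body (76 mm by 85 mm) begins 54 mm behind the grasp point. The pads swing forward as they close: fully open they stand 13 mm farther back than shut.
Start: joints at [-1.321, 0.158, 1.597, -0, 1.386, -0.21], TCP at [255.142, -515.276, 256.299] pointing down, gripper open.
Joint ranges: [-2.91, 2.91], [-0.94, 2.29], [0.18, 2.7], [-1.29, 4.43], [0.17, 2.64], [-3, 3]. Speed limits (rad/s): [2.57, 2.57, 3.14, 3.14, 3.14, 3.14].

### API

Orientations are given as a rotation vector (axis times angle).
In Python, from rig import bot gives the robot as it stands.
- The arm moves only by the tool jog_arm, never from a script. Its argument "series" is a list of rows, each an object with "rotation": the turn, a rotation vector about the tool's x, y, z in degrees, a list of three; "dp": the shift along the tool's x, y, z in cm, a list of three; "grip": the finger opening in cm, from 0 to 8.54. A call has 1 to 10 rows; each row shifts and turns the pose as measured when the row begins, along the tool's axes as they then stand; what a row does not reach is not made up. A row lasts 1/8 s, in which the tool goes at most 62.5 mm and 10.7 degrees, less where a joint would pass 70% of its speed; a pose out of reach is approached as far as the arm can. A call with a gripper value outside its range is refused whole. The fingers move at their own pace and stop on an object; the grip force is fixed at half the most. Time passes only in rows, so rows that do not move let the fingers close. It gives the time, the measured TCP pose, the force and the opening at its end, in the units of the state.
- bot.sense(): the state, without advancing time (a new reading comes with each control period).
- bot.read_camera(name): name is "side" or "top"; returns the picture (480x640x3 uint8, blue, green, red); there is no depth.
- bot.camera_model(name): a dict with "fx", "fy", "cx", "cy" (pixels), "extrinsics" (4x4, takes a point from camera to world coordinates). Camera axes: x right, y down, z forward; pixel columns grow to the right and rows downward; lengths in mm; the calibration is good to about 2 mm. A picture is of the moment at which its call begins. camera_model takes no time and is no camera call.
- bot.job_done(): hands the job in, once; it reports no verdict.
The state is a dict: "clock": time; "joint_pos": joint angles; "joint_vel": joint speeds; "tau": joint torques, N m; "tool_pos": TCP position; "tcp_rot": TCP orientation; "contact_force": force on the tool from outside, world axes, zero at the start; "torque": the same for the moment, N m; "width": finger opening in mm.
Only numpy, scipy, OpenCV 4.12 (cv2) and the standard library are available. Lean on these libraries where they do the work, as an engineer would, in place of code of your own. Each camera call takes 0.05 s, during which the arm holds its last target.

### The job

The sprung plate clamp has to take the side plate that waits on the ware board: pull the travel stop that is snapped onto its rail straight up off the rail and set it down, without dropping it, in the empty compartment of the parts tray. Then draw the sprung jaw back by its handle until the jaw's pointer is level with the line on the index cursor, and finish still holding the handle in the gripper with the jaw steady on that line, so that I can lay the plate in (do not let go at the end). Leave all the other things standing where they are.

Things in the scene. Friction and masses are not known exactly. Their poses are not given: they have to be found in the camera images.
- clamp: sprung plate clamp, fixed: black board 360 (x) by 220 (y) by 12 mm with a rail 20 mm wide along its x at y = 0, rail top 40 mm above the table. Origin: centre of the board's underside, on the table. Fixed jaw at its +x end; the moving jaw opens along the rail towards -x, the end nearer the robot. Jaw pegs reach 86 mm, the handle 98 mm. Its yaw varies
- stop: travel stop, loose, 60 g: dark grey nylon saddle 26 (x) by 37 (y) by 54 mm high, snapped astride the rail on the robot's side of the moving jaw, blocking it. Origin: centre of its underside, 18 mm above the table; axes as the clamp's. Its top 32 mm is a solid block with flat sides. Sprung balls in the rail hold it: comes off straight up, 10 to 15 N over 5 mm, clear after 22 mm
- stop_center (a point): middle of the travel stop, 30 mm above its origin
- jaw_opening (a joint): how far the moving jaw has been drawn along the clamp's -x, m: 0 closed, at most 0.11; 0.02 while the stop is on the rail. A spring pulls it shut with 6.4 N at 0 and 80 N/m more (12 N at 0.07); it snaps home if let go
- jaw: the moving jaw: an aluminium plate 80 (x) by 130 mm (y), top 52 mm above the table, with two rubber pegs (tops 86 mm) on its far side and an upright D-shaped pull handle of 14 mm round steel bar on the robot's side. Origin: on the table in the middle of the rail, level with the pointer in x; the handle stands at x = -12 mm. Closed, its origin is the clamp's
- handle_grip (a point): middle of the handle's level top bar, which lies along the clamp's y: bar 14 mm thick, 70 mm clear between its two posts, axis 90 mm above the table, 31 mm clear below it to the jaw's plate
- jaw_pointer (a point): tip of the small steel pointer on the -y side of the moving jaw, 43 mm above the table; moves with the jaw
- index_mark (a point): inner end of the line on the index cursor, 43 mm above the table; axes as the clamp's. Cursor: dark grey block 16 by 24 by 23 mm with a thin white line across its top on the scale strip along the clamp's -y edge, 60 to 85 mm towards -x of the closed pointer (varies). Pointer and line are level when their x in the clamp's frame is the same
- tray: parts tray, fixed: an open wooden box 115 mm (its x) by 175 mm (its y), 26 mm high, walls and floor 4 mm, parted in the middle of its y into two compartments of 107 by 81 mm. Origin: centre of its underside. It stands to the left or to the right of the clamp; the black ware board is on the other side
- tray_empty (a point): centre of the floor (4 mm above the table) of the tray's empty compartment, the one at its +y
- spare_peg: spare black rubber jaw peg, upright cylinder 22 mm across and 36 mm high, in the other compartment of the parts tray. Not to be moved. Origin: centre of its underside
- plate: buff fired-clay side plate 144 mm across and 20 mm high, the one waiting to be clamped, lying on the black square ware board. Not to be moved. Origin: centre of its underside
- brush_pot: turned wooden pot 76 mm across and 85 mm high with three brushes that stand up to 210 mm. Not to be moved. Origin: centre of its underside
- tumbler: terracotta beaker 78 mm across and 80 mm high. Not to be moved. Origin: centre of its underside
- stamp_a: small waisted grey clay stamp 22 mm across and 32 mm high, standing on the clamp's board in the corner near the free end of the rail. Not to be moved. Origin: centre of its underside
- stamp_b: the same kind of stamp, on the table between the clamp and the robot, left. Not to be moved. Origin: centre of its underside
- stamp_c: the same kind of stamp, on the table between the clamp and the robot, right. Not to be moved. Origin: centre of its underside
- dish: flat round colour dish 76 mm across and 14 mm high. Not to be moved. Origin: centre of its underside
Mind the look-alikes: they are no part of the job. What is shaped like the tray but turquoise is not meant.

How it is judged (in metres and radians):
On the way, in this order (a step that is already met when the one before it is completed fails the run):
1. the travel stop is off the rail and lies in the tray's empty compartment, let go (x of stop_center in the frame of tray between -0.054 and 0.054 m and y of stop_center in the frame of tray between 0.004 and 0.084 m and z of stop_center in the frame of tray between 0 and 0.042 m and contact force between the fingers and stop below 0.1 N and linear speed of stop below 0.02 m/s), for 0.3 s.
2. the jaw is held by its handle with the pointer on the cursor's line (x of jaw_pointer in the frame of index_mark between -0.004 and 0.004 m and contact force between the fingers and jaw above 4 N and velocity of joint jaw_opening between -0.01 and 0.01 m/s), for 0.3 s.
At the end, for the whole second after the job is handed in: The travel stop lies at rest in the empty compartment of the parts tray, let go; the fingers hold the pull handle against the spring (more than 4 N between them), the jaw is still, and its pointer is within 4 mm of the cursor's line along the rail (all of step 1 and all of step 2); the arm keeps its last pose, push and grip.
It fails at once if the travel stop is dropped (falls free faster than 0.9 m/s, about 4 cm) (linear speed of stop above 0.9 m/s and contact force between the fingers and stop below 0.05 N).
It fails at once if another thing is pushed more than 25 mm from its place (distance of any of spare_peg, plate, brush_pot, tumbler, stamp_a, stamp_b, stamp_c, dish from where it was at the start of the episode above 0.025 m).
It fails at once if another thing is tipped over (angle between any of spare_peg, plate, brush_pot, tumbler, stamp_a, stamp_b, stamp_c, dish's own z axis and vertical above 0.6 rad).
It also fails if it takes over 58 s, if anything falls off the work surface, if the arm or the gripper's body presses on something with over 40 N, if the wrist force passes 120 N, or if a joint passes its speed limit or range.

## Working session

There is one attempt and no reset: what is moved stays moved. The work goes in short steps, Python scripts to look and compute and a tool call to move; the robot and the scene stay as the last step left them, time stands still between calls to the robot, and variables do not carry over. Pictures are saved under pics/ and viewed, and the job is handed in when it is done.

Besides the shell and the picture viewer there is one more tool, called after "Call:" by a JSON object that holds its "fn" and its "kwargs". jog_arm: Moves the arm, as the interface text tells. Its arguments: {"type":"object","properties":{"series":{"type":"array","items":{"type":"object","properties":{"rotation":{"type":"array","items":{"type":"number"}},"dp":{"type":"array","items":{"type":"number"}},"grip":{"type":"number"}}}}},"required":["series"]}

```bash
ls; mkdir -p pics
python3 - <<'E'
from rig import bot
import cv2
for n in("top","side"):
    im=bot.read_camera(n); cv2.imwrite(f"pics/{n}0.png",im)
    m=bot.camera_model(n); print(n,m)
print(bot.sense())
E
```

```text
pics
top {'fx': 534.1778279480342, 'fy': 534.1778279480342, 'cx': 327.6371982404618, 'cy': 242.8158484008251, 'extrinsics': array([[-4.21549884e-03, -9.92242447e-01,  1.24246352e-01,
         3.67007503e+02],
       [-9.99991114e-01,  4.17742553e-03, -5.66957911e-04,
        -2.44038127e+01],
       [ 4.35298216e-05, -1.24247638e-01, -9.92251240e-01,
         1.24590894e+03],
       [ 0.00000000e+00,  0.00000000e+00,  0.00000000e+00,
         1.00000000e+00]])}
side {'fx': 522.6690858648304, 'fy': 522.6690858648304, 'cx': 318.3076774948267, 'cy': 241.06183630391857, 'extrinsics': array([[ 9.85061558e-01, -1.18594505e-01,  1.24856202e-01,
         3.68635810e+02],
       [-1.71631637e-01, -6.17161497e-01,  7.67889489e-01,
        -8.35367780e+02],
       [-1.40110335e-02, -7.77847690e-01, -6.28296635e-01,
         7.39708360e+02],
       [ 0.00000000e+00,  0.00000000e+00,  0.00000000e+00,
         1.00000000e+00]])}
{'clock': 0.1, 'joint_pos': array([-1.32106905e+00,  1.58988207e-01,  1.59811198e+00, -2.82905637e-06,
        1.38621129e+00, -2.10087849e-01]), 'joint_vel': array([-3.13789946e-05, -1.08050623e-03, -4.39761640e-03,  8.82355308e-05,
       -5.05071496e-04, -3.99803596e-04]), 'tau': array([-1.38824308e-05, -3.96992004e+01, -3.32336605e+01, -2.91169499e-04,
        4.20942364e-03, -3.05463196e-06]), 'tool_pos': array([ 255.03417419, -514.78477998,  255.41125819]), 'tcp_rot': array([ 1.96644065,  0.46198183, -1.96651506]), 'contact_force': array([ 0.99075363,  0.41966869, -0.07415729]), 'torque': array([ 0.01162011, -0.00050814, -0.03942269]), 'width': 85.56387093997397}
```

View pics/top0.png

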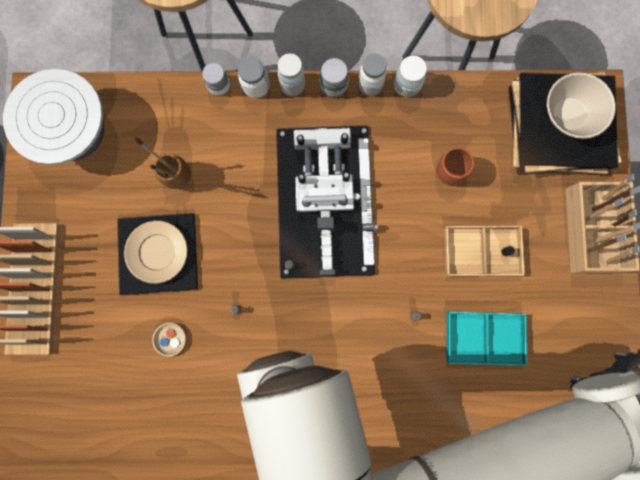

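View pics/side0.png

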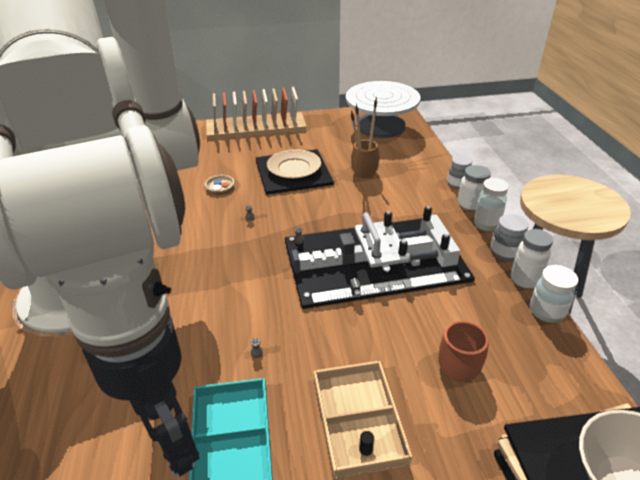

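Top view: the clamp is at (325,200), the stop at about (325,223), and the cursor at about (370,228). The wooden tray is at (485,251), with the peg in its right half, so the empty half is at about (466,251). I'll zoom in next.

Run:
```python
import cv2
a=cv2.imread("pics/top0.png")[115:290,265:390]; cv2.imwrite("pics/z1.png",cv2.resize(a,None,fx=4.5,fy=3.4*1.0,interpolation=cv2.INTER_CUBIC) if 0 else cv2.resize(a,(428,600),interpolation=cv2.INTER_CUBIC))
b=cv2.imread("pics/side0.png")[200:310,280:475]; cv2.imwrite("pics/z2.png",cv2.resize(b,(780,440),interpolation=cv2.INTER_CUBIC))
```

```text
(no output)
```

View pics/z1.png

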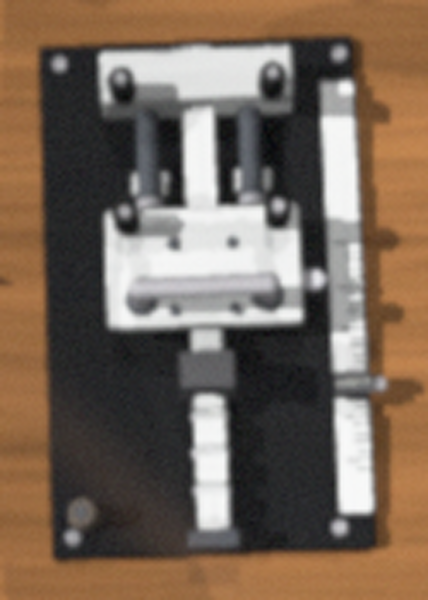

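View pics/z2.png

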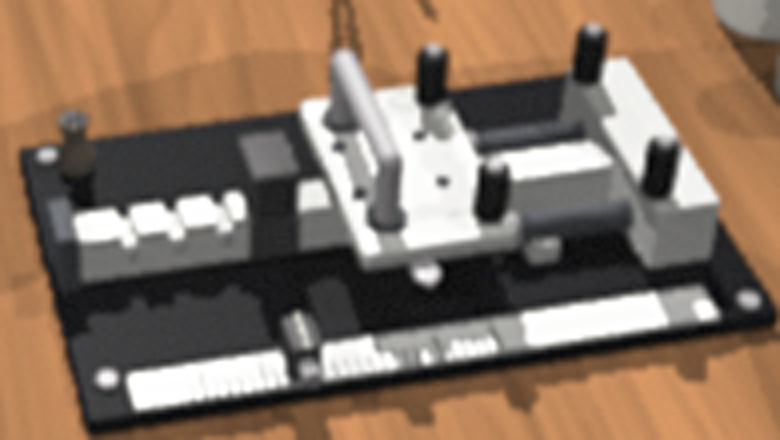

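```bash
cat > h.py <<'E'
from rig import bot
import numpy as np
from scipy.spatial.transform import Rotation as R
def ray(n,uv):
    m=bot.camera_model(n);E=m['extrinsics']
    d=np.array([(uv[0]-m['cx'])/m['fx'],(uv[1]-m['cy'])/m['fy'],1.])
    return E[:3,3],E[:3,:3]@d
def onz(n,uv,z):
    o,d=ray(n,uv);return o+d*(z-o[2])/d[2]
def proj(n,p):
    m=bot.camera_model(n);E=m['extrinsics'];q=E[:3,:3].T@(np.asarray(p,float)-E[:3,3])
    return np.array([m['fx']*q[0]/q[2]+m['cx'],m['fy']*q[1]/q[2]+m['cy']])
def z1(x,y): return (265+x/428*125, 115+y/600*175)
def z2(x,y): return (280+x/4., 200+y/4.)
def fr(): 
    s=bot.sense();return s,R.from_rotvec(s['tcp_rot']).as_matrix()
E
python3 - <<'E'
from h import *
np.set_printoptions(precision=1,suppress=True)
c=[onz('top',z1(*p),12)[:2] for p in((41,47),(354,40),(55,558),(374,546))]
print(c, 'ctr',np.mean(c,0)); 
e1=c[0]-c[2];e2=c[1]-c[3];print(np.degrees(np.arctan2(e1[1],e1[0])),np.degrees(np.arctan2(e2[1],e2[0])),np.linalg.norm(e1),np.linalg.norm(e2))
c2=[onz('side',z2(*p),12)[:2] for p in((22,150),(95,430),(775,312))];print('side corners',c2)
print('stop top', onz('top',z1(207.5,368),72), onz('side',z2(270,155),72))
print('handle', onz('top',z1(204,287),97), onz('side',z2(368,103),97))
print('pointer', onz('top',z1(316,279),43),onz('side',z2(427,272),43))
print('cursor', onz('top',z1(350,382),43),onz('side',z2(300,333),43))
im=bot.read_camera('top')
import cv2
a=im[220:285,435:535];cv2.imwrite('pics/z3.png',cv2.resize(a,(800,520),interpolation=cv2.INTER_CUBIC))
a=im[185:245,350:400];cv2.imwrite('pics/z4.png',cv2.resize(a,(500,600),interpolation=cv2.INTER_CUBIC))
s,M=fr();print(s['tool_pos'],M)
E
```

```text
[array([797.1,  94.9]), array([ 801.2, -123.8]), array([440.7,  82.8]), array([ 447.9, -132.5])] ctr [621.7 -19.6]
1.9505087198518456 1.4037923299508235 356.6239501445559 353.48568725292415
side corners [array([443.3,  80.4]), array([ 451.1, -140.3]), array([ 802.1, -122.7])]
stop top [560.  -20.7  72. ] [561.2 -23.2  72. ]
handle [608.3 -18.8  97. ] [611.7 -21.8  97. ]
pointer [624.7 -93.6  43. ] [626.2 -93.6  43. ]
cursor [ 554.9 -115.4   43. ] [ 554.3 -124.6   43. ]
[ 255.  -514.9  255.5] [[-0.   0.4 -0.9]
 [ 0.  -0.9 -0.4]
 [-1.  -0.  -0. ]]
```

View pics/z3.png

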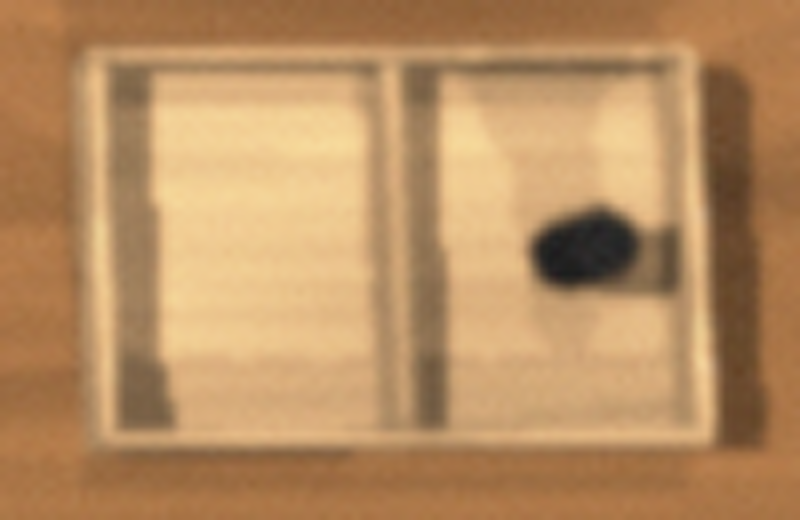

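View pics/z4.png

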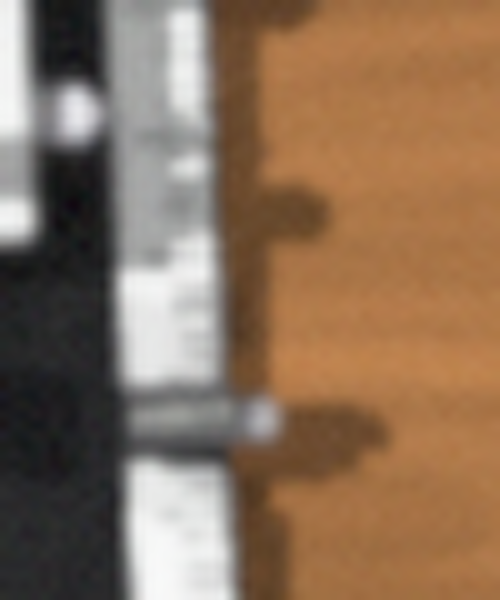

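```bash
cat >> h.py <<'E'
YAW=np.radians(1.7)
ex=np.array([np.cos(YAW),np.sin(YAW),0]);ey=np.array([-np.sin(YAW),np.cos(YAW),0])
def go(p,ty):
    """p grasp point target; ty tool y dir. prints rotation first (deg, tool), then dp in cm in axes AFTER rotation, TCP 6mm above"""
    s,M=fr();tx=np.array([0,0,-1.]);ty=np.asarray(ty,float)/np.linalg.norm(ty)
    T=np.column_stack([tx,ty,np.cross(tx,ty)])
    rv=np.degrees(R.from_matrix(M.T@T).as_rotvec())
    d=np.asarray(p,float)-6*tx-s['tool_pos']
    print('t',s['clock'],'rot',rv.round(2),'dp after rot cm',(T.T@d/10).round(2),'dp now',(M.T@d/10).round(2),'tcp',s['tool_pos'].round(1),'F',s['contact_force'].round(1),'w',round(s['width'],1),'q',s['joint_pos'].round(2))
E
python3 - <<'E'
from h import *
np.set_printoptions(precision=1,suppress=True)
z3=lambda x,y:(435+x/8,220+y/8)
c=np.array([onz('top',z3(*p),26)[:2] for p in((80,50),(695,45),(95,445),(715,440))]);print(c,c.mean(0))
print(onz('top',z3(404,240),26)[:2])
y=(c[0]-c[1])+(c[2]-c[3]);y/=np.linalg.norm(y);print(np.degrees(np.arctan2(-y[0],y[1])))
print('empty',c.mean(0)+42.5*y, np.linalg.norm(c[0]-c[1]),np.linalg.norm(c[0]-c[2]))
p=onz('top',(265+204/3.424,115+287/3.429),97)
a=onz('top',(357.5,196.5),43);b=onz('top',(364,227),43);print('ptr',a,'cur',b,(a-b)@ex)
go([560.5,-21.5,200],-ey);go([560.5,-21.5,200],ey);go([609,-20,200],ex);go([609,-20,200],-ex)
E
```

```text
[[ 557.2 -296.4]
 [ 557.9 -474.1]
 [ 443.1 -297.1]
 [ 443.8 -474.2]] [ 500.5 -385.5]
[ 501.6 -387.8]
0.2253343248796757
empty [ 500.3 -343. ] 177.69779642295805 114.10238800885851
ptr [624.4 -94.1  43. ] cur [ 553.6 -108.1   43. ] 71.23206843849223
t 0.15 rot [24.6  0.   0.1] dp after rot cm [  5.  -48.4 -32. ] dp now [  5.  -30.6 -49.3] tcp [ 255.  -514.9  255.5] F [-0.5 -0.5 -0.6] w 85.5 q [-1.3  0.2  1.6 -0.   1.4 -0.2]
t 0.15 rot [-155.4   -0.1    0. ] dp after rot cm [ 5.  48.4 32. ] dp now [  5.  -30.6 -49.3] tcp [ 255.  -514.9  255.5] F [-0.5 -0.5 -0.6] w 85.5 q [-1.3  0.2  1.6 -0.   1.4 -0.2]
t 0.15 rot [-65.4  -0.1   0.1] dp after rot cm [  5.   36.9 -48.4] dp now [  5.  -28.6 -53.7] tcp [ 255.  -514.9  255.5] F [-0.5 -0.5 -0.6] w 85.5 q [-1.3  0.2  1.6 -0.   1.4 -0.2]
t 0.15 rot [114.6   0.1   0.1] dp after rot cm [  5.  -36.9  48.4] dp now [  5.  -28.6 -53.7] tcp [ 255.  -514.9  255.5] F [-0.5 -0.5 -0.6] w 85.5 q [-1.3  0.2  1.6 -0.   1.4 -0.2]
```

Call:
{"fn": "jog_arm", "kwargs": {"series": [{"rotation":[8.2,0,0],"dp":[0,0,0],"grip":8.5},{"rotation":[8.2,0,0],"dp":[0,0,0],"grip":8.5},{"rotation":[8.2,0,0],"dp":[0,0,0],"grip":8.5},{"rotation":[0,0,0],"dp":[0,-4,-2.6],"grip":8.5},{"rotation":[0,0,0],"dp":[0,-4.5,-3],"grip":8.5},{"rotation":[0,0,0],"dp":[0,-4.5,-3],"grip":8.5},{"rotation":[0,0,0],"dp":[0,-4.5,-3],"grip":8.5},{"rotation":[0,0,0],"dp":[0,-4.5,-3],"grip":8.5},{"rotation":[0,0,0],"dp":[0,-4.5,-3],"grip":8.5},{"rotation":[0,0,0],"dp":[0,-4.5,-3],"grip":8.5}]}}

```text
clock: 1.4
tool_pos: [459.6, -194.0, 253.3]
tcp_rot: [2.219, 0.015, -2.222]
contact_force: [1.0, -0.8, 0.2]
width: 84.8
```

```bash
python3 -c "
from h import *
go([560.5,-21.5,150],-ey)"
```

```text
t 1.4 rot [-1.25  0.08  0.32] dp after rot cm [  9.73 -16.94 -10.6 ] dp now [  9.82 -17.11 -10.24] tcp [ 459.6 -194.   253.3] F [ 1.  -0.8  0.2] w 84.8 q [-0.64 -0.04  1.81  0.    1.38  0.92]
```

Call:
{"fn": "jog_arm", "kwargs": {"series": [{"rotation":[-1.2,0,0.3],"dp":[0,-3.4,-2.1],"grip":8.5},{"rotation":[0,0,0],"dp":[0,-3.5,-2.2],"grip":8.5},{"rotation":[0,0,0],"dp":[0,-3.5,-2.2],"grip":8.5},{"rotation":[0,0,0],"dp":[3,-3.4,-2.2],"grip":8.5},{"rotation":[0,0,0],"dp":[3,-2,-1.5],"grip":8.5},{"rotation":[0,0,0],"dp":[2,0,0],"grip":8.5},{"rotation":[0,0,0],"dp":[0,0,0],"grip":8.5}]}}

```text
clock: 2.28
tool_pos: [560.5, -23.0, 170.0]
tcp_rot: [2.201, 0.041, -2.206]
contact_force: [0.4, 0.0, -0.4]
width: 85.3
```

```bash
python3 -c "
from h import *
import cv2
go([560.5,-21.5,100],-ey)
im=bot.read_camera('side');cv2.imwrite('pics/s1.png',cv2.resize(im[120:320,230:480],(750,600)))"
```

```text
t 2.275 rot [0.38 0.14 0.05] dp after rot cm [ 6.4  -0.15 -0.  ] dp now [ 6.4  -0.14 -0.02] tcp [560.5 -23.  170. ] F [ 0.4  0.  -0.4] w 85.3 q [-0.26  0.21  1.72  0.    1.22  1.28]
```

View pics/s1.png

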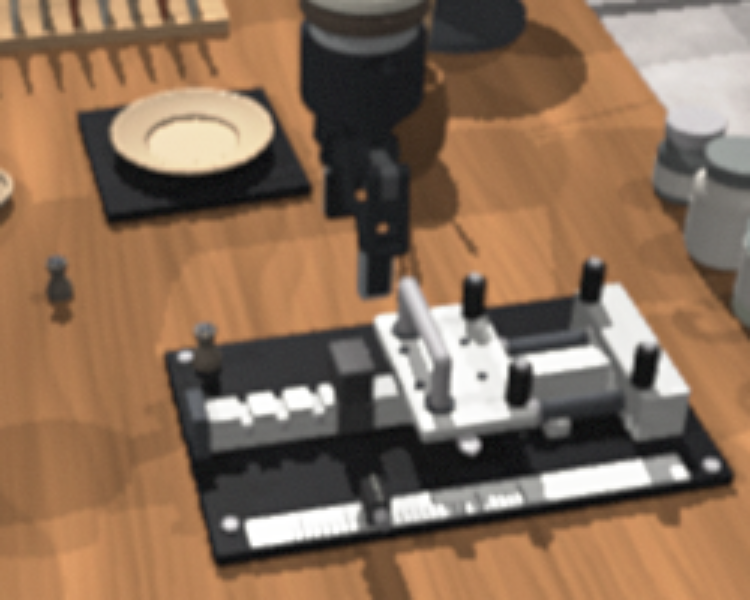

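Call:
{"fn": "jog_arm", "kwargs": {"series": [{"rotation":[0.4,0,0],"dp":[3,-0.1,0],"grip":8.5},{"rotation":[0,0,0],"dp":[3,0,0],"grip":8.5},{"rotation":[0,0,0],"dp":[2.5,0,0],"grip":8.5},{"rotation":[0,0,0],"dp":[1.5,0,0],"grip":8.5},{"rotation":[0,0,0],"dp":[0.5,0,0],"grip":8.5},{"rotation":[0,0,0],"dp":[0,0,0],"grip":8.5}]}}

```text
clock: 3.08
tool_pos: [567.4, -25.9, 72.3]
tcp_rot: [2.223, 0.024, -2.191]
contact_force: [-0.6, -0.6, -0.8]
width: 84.8
```

```bash
python3 -c "
from h import *
import cv2
go([560.5,-21.5,58],-ey)
im=bot.read_camera('side');cv2.imwrite('pics/s2.png',cv2.resize(im[120:320,230:480],(750,600)))"
```

```text
t 3.075 rot [-0.24 -0.83 -0.23] dp after rot cm [ 0.83 -0.46  0.68] dp now [ 0.81 -0.47  0.69] tcp [567.4 -25.9  72.3] F [-0.6 -0.6 -0.8] w 84.8 q [-0.26  0.35  1.77  0.    1.01  1.29]
```

View pics/s2.png

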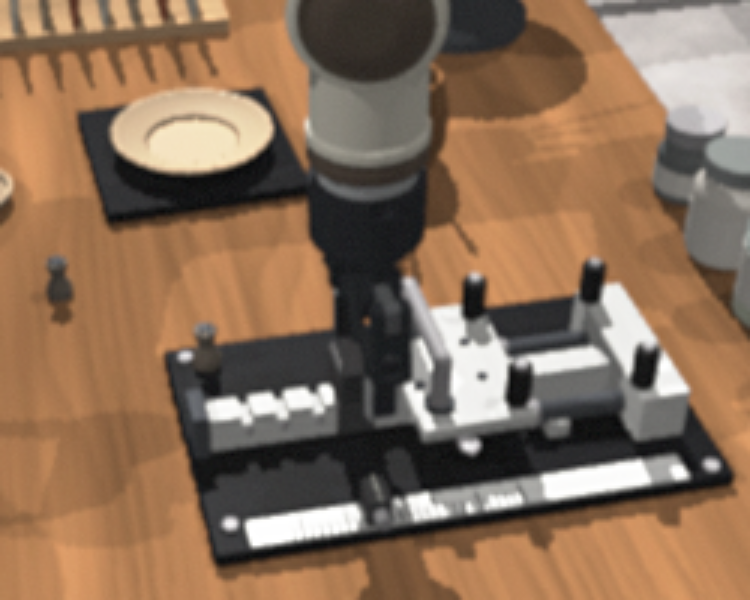

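Call:
{"fn": "jog_arm", "kwargs": {"series": [{"rotation":[-0.2,-0.8,-0.2],"dp":[0,-0.5,0.7],"grip":8.5},{"rotation":[0,0,0],"dp":[0.3,0,0],"grip":8.5},{"rotation":[0,0,0],"dp":[0.3,0,0],"grip":8.5}]}}

```text
clock: 3.5
tool_pos: [561.5, -21.1, 68.4]
tcp_rot: [2.21, 0.031, -2.201]
contact_force: [-1.2, 0.2, 0.4]
width: 84.9
```

```bash
python3 -c "
from h import *
go([560.5,-21.5,58],-ey)"
```

```text
t 3.5 rot [-0.01 -0.22 -0.09] dp after rot cm [0.44 0.04 0.1 ] dp now [0.44 0.04 0.1 ] tcp [561.5 -21.1  68.4] F [-1.2  0.2  0.4] w 84.9 q [-0.25  0.34  1.78 -0.    1.02  1.29]
```

Call:
{"fn": "jog_arm", "kwargs": {"series": [{"rotation":[0,-0.2,0],"dp":[0.4,0,0.1],"grip":8.5},{"rotation":[0,0,0],"dp":[0,0,0],"grip":3},{"rotation":[0,0,0],"dp":[0,0,0],"grip":3},{"rotation":[0,0,0],"dp":[0,0,0],"grip":3},{"rotation":[0,0,0],"dp":[0,0,0],"grip":3},{"rotation":[0,0,0],"dp":[0,0,0],"grip":3},{"rotation":[0,0,0],"dp":[0,0,0],"grip":3}]}}

```text
clock: 4.38
tool_pos: [560.3, -19.8, 64.0]
tcp_rot: [2.207, 0.033, -2.208]
contact_force: [-0.5, 1.8, 1.7]
width: 36.0
```

```bash
python3 -c "
from h import *
go([560.5,-21.5,58],-ey)"
```

```text
t 4.375 rot [-0.04  0.02  0.06] dp after rot cm [ 0.    0.17 -0.01] dp now [ 0.    0.17 -0.01] tcp [560.3 -19.8  64. ] F [-0.5  1.8  1.7] w 36.0 q [-0.25  0.35  1.78  0.    1.01  1.29]
```

Call:
{"fn": "jog_arm", "kwargs": {"series": [{"rotation":[0,0,0],"dp":[-0.4,0,0],"grip":2},{"rotation":[0,0,0],"dp":[-0.5,0,0],"grip":2},{"rotation":[0,0,0],"dp":[-0.5,0,0],"grip":2},{"rotation":[0,0,0],"dp":[-0.6,0,0],"grip":2},{"rotation":[0,0,0],"dp":[-0.8,0,0],"grip":2},{"rotation":[0,0,0],"dp":[-0.8,0,0],"grip":2}]}}

```text
clock: 5.12
tool_pos: [560.1, -20.5, 102.1]
tcp_rot: [2.206, 0.032, -2.208]
contact_force: [-0.1, 0.6, 0.3]
width: 35.9
```

```bash
python3 -c "
from h import *
import cv2
go([560.5,-21.5,150],-ey)
im=bot.read_camera('side');cv2.imwrite('pics/s3.png',cv2.resize(im[120:320,230:480],(750,600)))"
```

```text
t 5.125 rot [-0.04  0.06  0.01] dp after rot cm [-5.39  0.1  -0.04] dp now [-5.39  0.1  -0.04] tcp [560.1 -20.5 102.1] F [-0.1  0.6  0.3] w 35.9 q [-0.25  0.29  1.76 -0.    1.09  1.29]
```

View pics/s3.png

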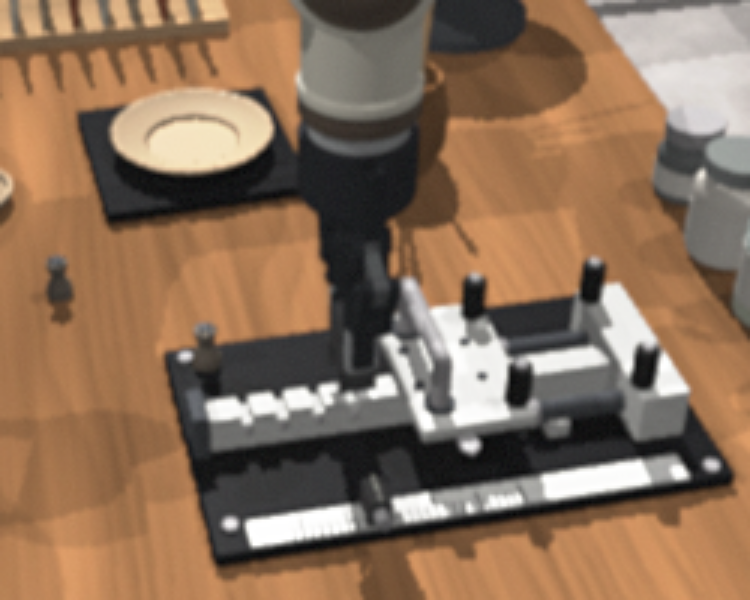

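Call:
{"fn": "jog_arm", "kwargs": {"series": [{"rotation":[0,0,0],"dp":[-2,0,0],"grip":2},{"rotation":[0,0,0],"dp":[-2.5,0,0],"grip":2},{"rotation":[0,0,0],"dp":[-2,0,0],"grip":2},{"rotation":[0,0,0],"dp":[0,2,0.4],"grip":2},{"rotation":[0,0,0],"dp":[0,3.5,0.6],"grip":2},{"rotation":[0,0,0],"dp":[0,4,0.6],"grip":2},{"rotation":[0,0,0],"dp":[0,4,0.6],"grip":2},{"rotation":[0,0,0],"dp":[0,4,0.6],"grip":2},{"rotation":[0,0,0],"dp":[0,4,0.6],"grip":2},{"rotation":[0,0,0],"dp":[0,4,0.6],"grip":2}]}}

```text
clock: 6.42
tool_pos: [522.3, -287.0, 165.7]
tcp_rot: [2.2, 0.036, -2.213]
contact_force: [0.2, -0.2, -0.6]
width: 36.2
```

```bash
python3 -c "
from h import *
go([500.5,-343,100],[0,-1,0])"
```

```text
t 6.425 rot [1.8  0.34 0.08] dp after rot cm [5.97 5.6  2.18] dp now [5.97 5.54 2.32] tcp [ 522.3 -287.   165.7] F [ 0.2 -0.2 -0.6] w 36.2 q [-0.7   0.3   1.62 -0.    1.23  0.84]
```

Call:
{"fn": "jog_arm", "kwargs": {"series": [{"rotation":[1.8,0,0],"dp":[0,2.6,1],"grip":2},{"rotation":[0,0,0],"dp":[0,2,0.9],"grip":2},{"rotation":[0,0,0],"dp":[0,0.8,0.3],"grip":2},{"rotation":[0,0,0],"dp":[2,0,0],"grip":2},{"rotation":[0,0,0],"dp":[2,0,0],"grip":2},{"rotation":[0,0,0],"dp":[1,0,0],"grip":2},{"rotation":[0,0,0],"dp":[0,0,0],"grip":2}]}}

```text
clock: 7.3
tool_pos: [494.1, -344.4, 105.8]
tcp_rot: [-2.199, -0.003, 2.23]
contact_force: [0.7, -0.3, -1.0]
width: 36.4
```

```bash
python3 -c "
from h import *
import cv2
go([500.5,-343,44],[0,-1,0])
im=bot.read_camera('side');cv2.imwrite('pics/s4.png',cv2.resize(im[280:480,240:490],(750,600)))"
```

```text
t 7.3 rot [-0.33  0.79  0.47] dp after rot cm [ 5.58 -0.14 -0.64] dp now [ 5.57 -0.1  -0.71] tcp [ 494.1 -344.4  105.8] F [ 0.7 -0.3 -1. ] w 36.4 q [-0.81  0.39  1.63 -0.    1.14  0.77]
```

View pics/s4.png

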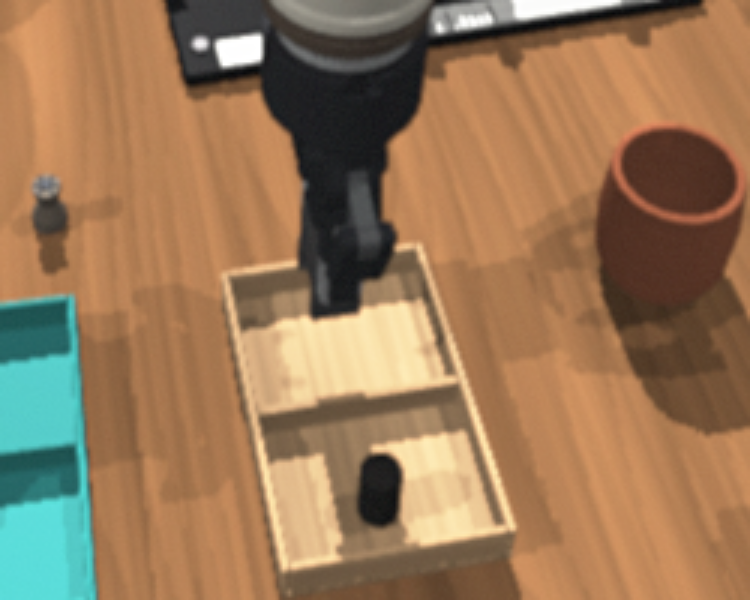

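Call:
{"fn": "jog_arm", "kwargs": {"series": [{"rotation":[-0.3,0.8,0.4],"dp":[1,0,-0.7],"grip":2},{"rotation":[0,0,0],"dp":[1.2,0,0],"grip":2},{"rotation":[0,0,0],"dp":[1.2,0,0],"grip":2},{"rotation":[0,0,0],"dp":[0.8,0,0],"grip":2},{"rotation":[0,0,0],"dp":[0.3,0,0],"grip":2}]}}

```text
clock: 7.98
tool_pos: [502.8, -344.8, 59.5]
tcp_rot: [2.224, -0.001, -2.216]
contact_force: [-0.9, 0.2, -0.8]
width: 36.4
```

```bash
python3 -c "
from h import *
go([500.5,-343,44],[0,-1,0])"
```

```text
t 7.975 rot [ 0.04 -0.21 -0.1 ] dp after rot cm [ 0.95 -0.18  0.23] dp now [ 0.95 -0.19  0.24] tcp [ 502.8 -344.8   59.5] F [-0.9  0.2 -0.8] w 36.4 q [-0.8   0.46  1.64  0.    1.04  0.77]
```

Call:
{"fn": "jog_arm", "kwargs": {"series": [{"rotation":[0,-0.2,0],"dp":[0.4,-0.1,0.1],"grip":2},{"rotation":[0,0,0],"dp":[0.3,0,0],"grip":2},{"rotation":[0,0,0],"dp":[0.1,0,0],"grip":2}]}}

```text
clock: 8.35
tool_pos: [501.9, -344.1, 51.2]
tcp_rot: [2.22, -0.002, -2.22]
contact_force: [-0.4, 0.2, -0.8]
width: 35.8
```

Call:
{"fn": "jog_arm", "kwargs": {"series": [{"rotation":[0,0,0],"dp":[0.15,0,0],"grip":2},{"rotation":[0,0,0],"dp":[0.1,0,0],"grip":2}]}}

```text
clock: 8.6
tool_pos: [502.3, -344.5, 50.0]
tcp_rot: [2.221, -0.003, -2.219]
contact_force: [-2.4, 4.3, 8.7]
width: 35.8
```

Call:
{"fn": "jog_arm", "kwargs": {"series": [{"rotation":[0,0,0],"dp":[0,0,0],"grip":4.6},{"rotation":[0,0,0],"dp":[0,0,0],"grip":4.6},{"rotation":[0,0,0],"dp":[0,0,0],"grip":4.6},{"rotation":[0,0,0],"dp":[-0.5,0,0],"grip":4.6},{"rotation":[0,0,0],"dp":[-1.5,0,0],"grip":5},{"rotation":[0,0,0],"dp":[-2.5,0,0],"grip":6},{"rotation":[0,0,0],"dp":[-3,0,0],"grip":6},{"rotation":[0,0,0],"dp":[-4,0,0],"grip":6},{"rotation":[0,0,0],"dp":[-4,0,0],"grip":6}]}}

```text
clock: 9.72
tool_pos: [501.2, -343.1, 210.9]
tcp_rot: [2.22, -0.0, -2.222]
contact_force: [0.2, -0.3, 0.6]
width: 60.1
```

```bash
python3 -c "
from h import *
import cv2
go([609,-20,170],ex);go([609,-20,170],-ex)
im=bot.read_camera('side');cv2.imwrite('pics/s5.png',cv2.resize(im[280:480,240:490],(750,600)))"
```

```text
t 9.725 rot [-9.168e+01  8.000e-02  1.000e-02] dp after rot cm [  3.49  11.73 -31.98] dp now [  3.45 -32.31 -10.79] tcp [ 501.2 -343.1  210.9] F [ 0.2 -0.3  0.6] w 60.1 q [-0.8   0.28  1.55 -0.    1.31  0.77]
t 9.725 rot [ 8.832e+01  1.000e-02 -8.000e-02] dp after rot cm [  3.49 -11.73  31.98] dp now [  3.45 -32.31 -10.79] tcp [ 501.2 -343.1  210.9] F [ 0.2 -0.3  0.6] w 60.1 q [-0.8   0.28  1.55 -0.    1.31  0.77]
```

View pics/s5.png

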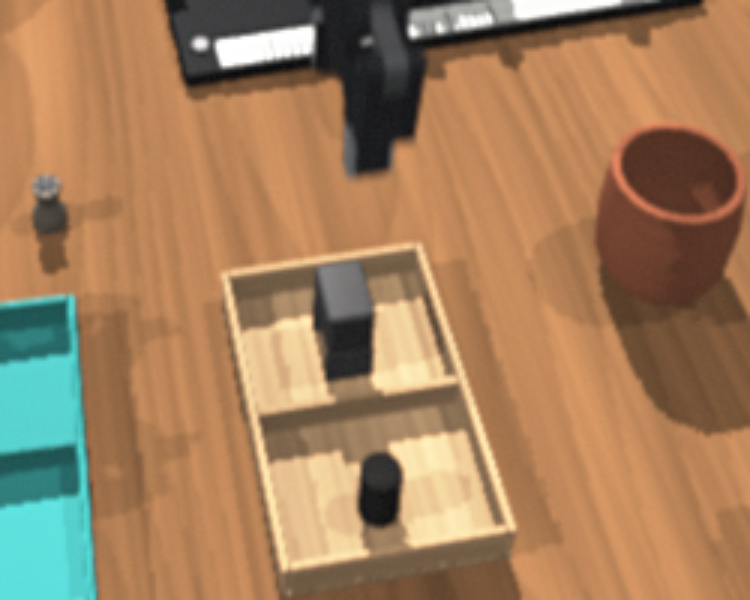

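Call:
{"fn": "jog_arm", "kwargs": {"series": [{"rotation":[-10.2,0,0],"dp":[0,0,0],"grip":6},{"rotation":[-10.2,0,0],"dp":[0,0,0],"grip":6},{"rotation":[-10.2,0,0],"dp":[0,0,0],"grip":6},{"rotation":[-10.2,0,0],"dp":[0,0,0],"grip":6},{"rotation":[-10.2,0,0],"dp":[0,0,0],"grip":6},{"rotation":[-10.2,0,0],"dp":[0,0,0],"grip":6},{"rotation":[-10.2,0,0],"dp":[0,0,0],"grip":6},{"rotation":[-10.2,0,0],"dp":[0,0,0],"grip":6},{"rotation":[-10.2,0,0],"dp":[0,0,0],"grip":6}]}}

```text
clock: 10.9
tool_pos: [505.6, -347.1, 231.5]
tcp_rot: [1.139, 1.219, -1.144]
contact_force: [-1.2, 0.0, -0.4]
width: 60.2
```

```bash
python3 -c "
from h import *
go([609,-20,170],ex)"
```

```text
t 10.9 rot [ 3.18  1.27 -1.01] dp after rot cm [  5.55  11.3  -32.39] dp now [  5.05  12.99 -31.84] tcp [ 505.6 -347.1  231.5] F [-1.2  0.  -0.4] w 60.2 q [-0.8   0.26  1.53 -0.    1.32 -0.88]
```

Call:
{"fn": "jog_arm", "kwargs": {"series": [{"rotation":[3.2,1.2,-1],"dp":[0,1,-2],"grip":6},{"rotation":[0,0,0],"dp":[0,1.5,-4],"grip":6},{"rotation":[0,0,0],"dp":[0,1.5,-4],"grip":6},{"rotation":[0,0,0],"dp":[0,1.5,-4],"grip":6},{"rotation":[0,0,0],"dp":[0,1.5,-4],"grip":6},{"rotation":[0,0,0],"dp":[0,1.5,-4],"grip":6},{"rotation":[0,0,0],"dp":[0,1.4,-4],"grip":6},{"rotation":[0,0,0],"dp":[0,1,-3],"grip":6},{"rotation":[0,0,0],"dp":[0,0,0],"grip":6}]}}

```text
clock: 12.02
tool_pos: [609.2, -45.8, 240.6]
tcp_rot: [1.189, 1.209, -1.184]
contact_force: [0.1, -0.4, -0.4]
width: 60.1
```

```bash
python3 -c "
from h import *
go([609,-20,130],ex)"
```

```text
t 12.025 rot [-0.11  0.42 -0.65] dp after rot cm [10.46  0.05 -2.58] dp now [10.44 -0.07 -2.65] tcp [609.2 -45.8 240.6] F [ 0.1 -0.4 -0.4] w 60.1 q [-0.27  0.25  1.52 -0.    1.36 -0.3 ]
```

Call:
{"fn": "jog_arm", "kwargs": {"series": [{"rotation":[-0.1,0.4,-0.6],"dp":[1,0,-1.4],"grip":6},{"rotation":[0,0,0],"dp":[3,0,-1.2],"grip":6},{"rotation":[0,0,0],"dp":[3,0,0],"grip":6},{"rotation":[0,0,0],"dp":[2,0,0],"grip":6},{"rotation":[0,0,0],"dp":[0.5,0,0],"grip":6},{"rotation":[0,0,0],"dp":[0,0,0],"grip":6}]}}

```text
clock: 12.78
tool_pos: [607.6, -21.2, 142.7]
tcp_rot: [1.191, 1.221, -1.191]
contact_force: [0.4, 0.1, -0.5]
width: 59.9
```

```bash
python3 -c "
from h import *
import cv2
go([609,-20,90],ex)
im=bot.read_camera('side');cv2.imwrite('pics/s6.png',cv2.resize(im[120:320,230:480],(750,600)))"
```

```text
t 12.775 rot [-0.29 -0.02  0.02] dp after rot cm [ 4.67  0.15 -0.11] dp now [ 4.67  0.15 -0.11] tcp [607.6 -21.2 142.7] F [ 0.4  0.1 -0.5] w 59.9 q [-0.23  0.35  1.6   0.    1.19 -0.26]
```

View pics/s6.png

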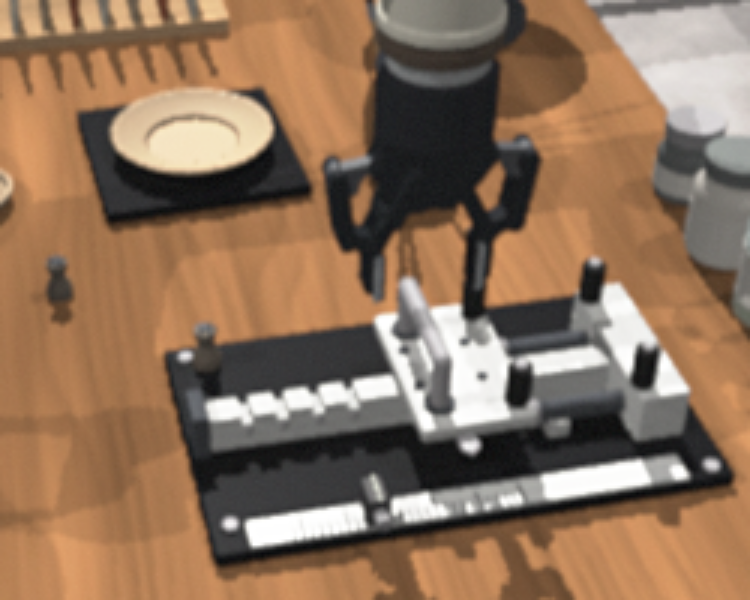

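Call:
{"fn": "jog_arm", "kwargs": {"series": [{"rotation":[-0.2,0,0],"dp":[1.8,0.1,-0.1],"grip":6},{"rotation":[0,0,0],"dp":[1.6,0,0],"grip":6},{"rotation":[0,0,0],"dp":[0.8,0,0],"grip":6},{"rotation":[0,0,0],"dp":[0.3,0,0],"grip":6},{"rotation":[0,0,0],"dp":[0,0,0],"grip":6}]}}

```text
clock: 13.45
tool_pos: [609.6, -20.4, 96.2]
tcp_rot: [1.189, 1.221, -1.187]
contact_force: [0.0, -0.1, -0.1]
width: 59.8
```

```bash
python3 -c "
from h import *
go([609,-20,89],ex)"
```

```text
t 13.45 rot [-0.1   0.02 -0.12] dp after rot cm [ 0.12 -0.06 -0.05] dp now [ 0.12 -0.06 -0.05] tcp [609.6 -20.4  96.2] F [ 0.  -0.1 -0.1] w 59.8 q [-0.23  0.41  1.62  0.    1.1  -0.26]
```

Call:
{"fn": "jog_arm", "kwargs": {"series": [{"rotation":[0,0,0],"dp":[0.1,0,0],"grip":3},{"rotation":[0,0,0],"dp":[0,0,0],"grip":1},{"rotation":[0,0,0],"dp":[0,0,0],"grip":0.5},{"rotation":[0,0,0],"dp":[0,0,0],"grip":0.5},{"rotation":[0,0,0],"dp":[0,0,0],"grip":0.5},{"rotation":[0,0,0],"dp":[0,0,0],"grip":0.5},{"rotation":[0,0,0],"dp":[0,0,0],"grip":0.5}]}}

```text
clock: 14.32
tool_pos: [611.1, -20.6, 96.3]
tcp_rot: [1.191, 1.217, -1.184]
contact_force: [1.5, 0.4, -1.0]
width: 12.0
```

```bash
python3 -c "
from h import *
import cv2
go([609,-20,89],ex)
im=bot.read_camera('side');cv2.imwrite('pics/s7.png',cv2.resize(im[120:320,230:480],(750,600)))
im=bot.read_camera('top');cv2.imwrite('pics/t7.png',cv2.resize(im[115:290,265:390],(428,600),interpolation=cv2.INTER_CUBIC))"
```

```text
t 14.325 rot [-0.09  0.05 -0.35] dp after rot cm [ 0.13 -0.21 -0.06] dp now [ 0.13 -0.21 -0.06] tcp [611.1 -20.6  96.3] F [ 1.5  0.4 -1. ] w 12.0 q [-0.23  0.41  1.62  0.    1.1  -0.26]
```

View pics/s7.png

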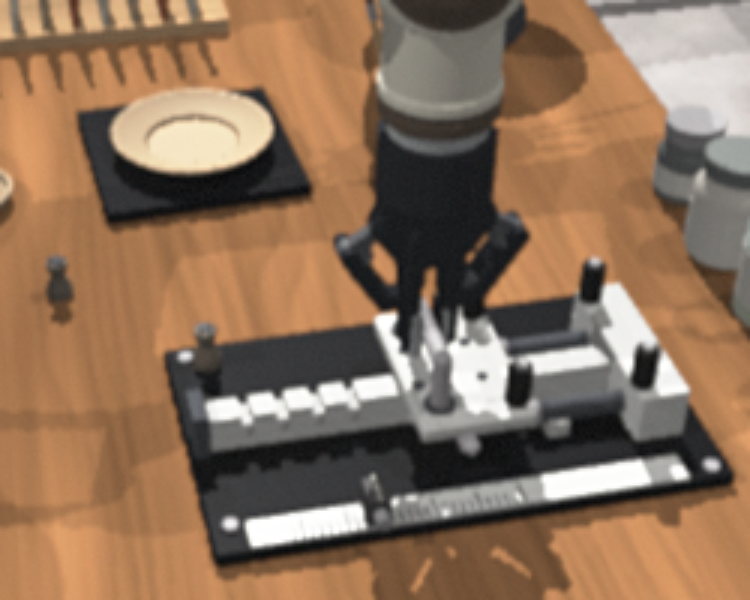

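View pics/t7.png

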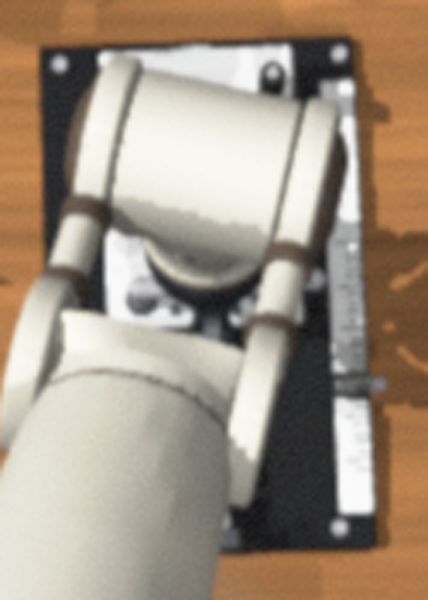

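Call:
{"fn": "jog_arm", "kwargs": {"series": [{"rotation":[0,0,-0.3],"dp":[0,-0.5,0],"grip":0.5},{"rotation":[0,0,0],"dp":[0,-1,0],"grip":0.5},{"rotation":[0,0,0],"dp":[0,-1.2,0],"grip":0.5},{"rotation":[0,0,0],"dp":[0,-1.2,0],"grip":0.5},{"rotation":[0,0,0],"dp":[0,-1.2,0],"grip":0.5},{"rotation":[0,0,0],"dp":[0,-0.8,0],"grip":0.5}]}}

```text
clock: 15.18
tool_pos: [561.0, -22.3, 96.4]
tcp_rot: [1.202, 1.198, -1.168]
contact_force: [10.6, 1.8, -9.4]
width: 12.1
```

```bash
python3 -c "
from h import *
import cv2
go(np.array([611.1,-20.6,90.3])-71*ex,ex)
im=bot.read_camera('side');cv2.imwrite('pics/s8.png',im);cv2.imwrite('pics/s8z.png',cv2.resize(im[240:310,290:390],(800,560),interpolation=cv2.INTER_CUBIC))
im=bot.read_camera('top');cv2.imwrite('pics/t8.png',cv2.resize(im[115:290,265:390],(428,600),interpolation=cv2.INTER_CUBIC))"
```

```text
t 15.175 rot [-0.18  0.14 -1.73] dp after rot cm [ 0.01 -2.08 -0.02] dp now [-0.05 -2.08 -0.01] tcp [561.  -22.3  96.4] F [10.6  1.8 -9.4] w 12.1 q [-0.26  0.28  1.79  0.01  1.04 -0.29]
```

View pics/s8z.png

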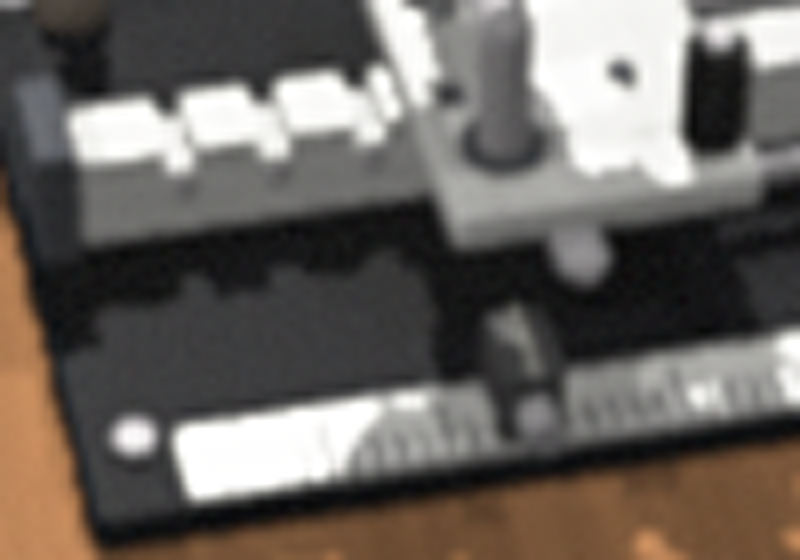

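View pics/t8.png

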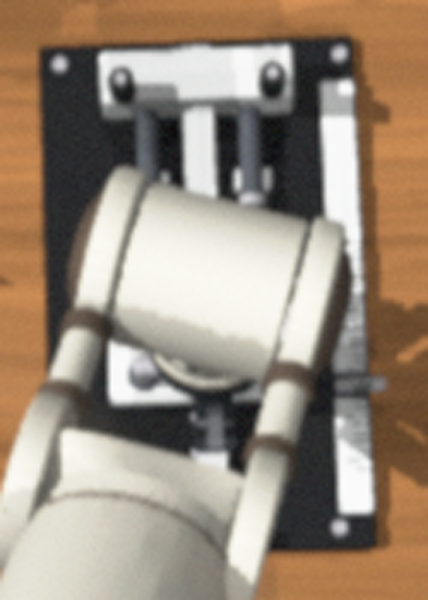

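```bash
python3 -c "
from h import *
f=lambda x,y:onz('side',(290+x/8,240+y/8),43)
ctr=np.array([621.7,-19.6,0])
for n,p in dict(ptr=(585,260),ptrtip=(588,275),l0=(508,315),l1=(532,350)).items():
    q=f(*p);print(n,q.round(1),((q-ctr)@ex).round(1),((q-ctr)@ey).round(1))
for n,p in dict(ptr0=(427,272)).items():
    q=onz('side',z2(*p),43);print(n,((q-ctr)@ex).round(1),((q-ctr)@ey).round(1))
"
```

```text
ptr [576.9 -97.7  43. ] -47.1 -76.7
ptrtip [ 576.4 -103.1   43. ] -47.8 -82.2
l0 [ 553.9 -113.4   43. ] -70.6 -91.8
l1 [ 556.8 -126.5   43. ] -68.0 -104.9
ptr0 2.3 -74.1
```

Call:
{"fn": "jog_arm", "kwargs": {"series": [{"rotation":[0,0,-0.6],"dp":[0,-0.9,0],"grip":0.5},{"rotation":[0,0,-0.6],"dp":[0,-0.8,0],"grip":0.5},{"rotation":[0,0,0],"dp":[0,-0.4,0],"grip":0.5},{"rotation":[0,0,0],"dp":[0,0,0],"grip":0.5}]}}

```text
clock: 15.78
tool_pos: [547.4, -22.7, 96.4]
tcp_rot: [1.204, 1.195, -1.169]
contact_force: [11.1, 0.3, -9.5]
width: 11.9
```

```bash
python3 -c "
from h import *
import cv2
go(np.array([611.1,-20.6,90.3])-71.4*ex,ex)
a=bot.read_camera('side').astype(float);b=bot.read_camera('side');cv2.imwrite('pics/s9z.png',cv2.resize(b[240:310,290:390],(800,560),interpolation=cv2.INTER_CUBIC))"
```

```text
t 15.775 rot [-0.27  0.19 -1.84] dp after rot cm [ 0.01 -0.76 -0.02] dp now [-0.01 -0.76 -0.01] tcp [547.4 -22.7  96.4] F [11.1  0.3 -9.5] w 11.9 q [-0.27  0.25  1.83  0.01  1.03 -0.29]
```

View pics/s9z.png

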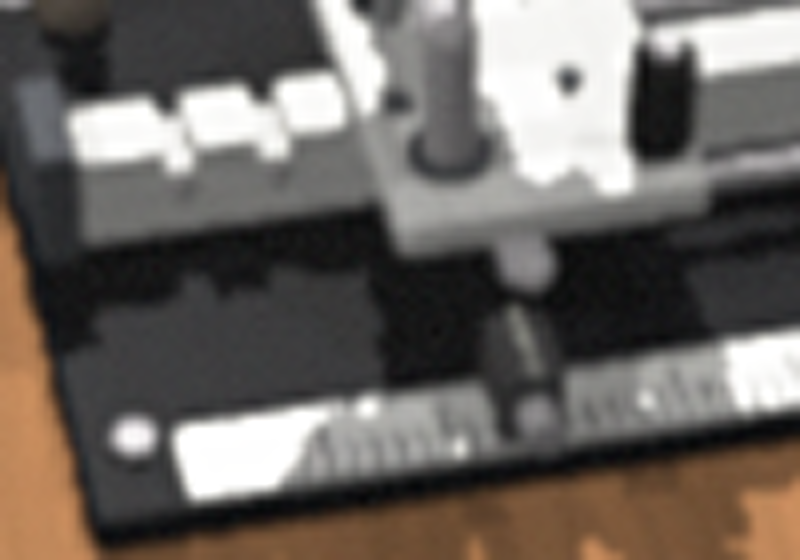

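```bash
python3 -c "
from h import *
import cv2
ctr=np.array([623.0,-19.6,0])
for x in(-69,-71.4,-74):
  for y in (-75,-92,-98,-104,-116):
    u=proj('side',ctr+x*ex+y*ey+[0,0,43]);print(x,y,((u-[290,240])*8).round(0))
b=cv2.imread('pics/s9z.png')
im=bot.read_camera('side')
cv2.imwrite('pics/c9.png',cv2.resize(im[264:300,340:370],(600,600*36//30),interpolation=cv2.INTER_NEAREST)[:600])
t=bot.read_camera('top')
cv2.imwrite('pics/c9t.png',cv2.resize(t[190:235,350:385],(467,600),interpolation=cv2.INTER_NEAREST)[:600])
"
```

```text
-69 -75 [502. 268.]
-69 -92 [520. 314.]
-69 -98 [526. 331.]
-69 -104 [532. 347.]
-69 -116 [545. 381.]
-71.4 -75 [493. 269.]
-71.4 -92 [510. 315.]
-71.4 -98 [516. 332.]
-71.4 -104 [523. 349.]
-71.4 -116 [535. 383.]
-74 -75 [482. 271.]
-74 -92 [500. 317.]
-74 -98 [506. 334.]
-74 -104 [512. 350.]
-74 -116 [525. 384.]
```

View pics/c9.png

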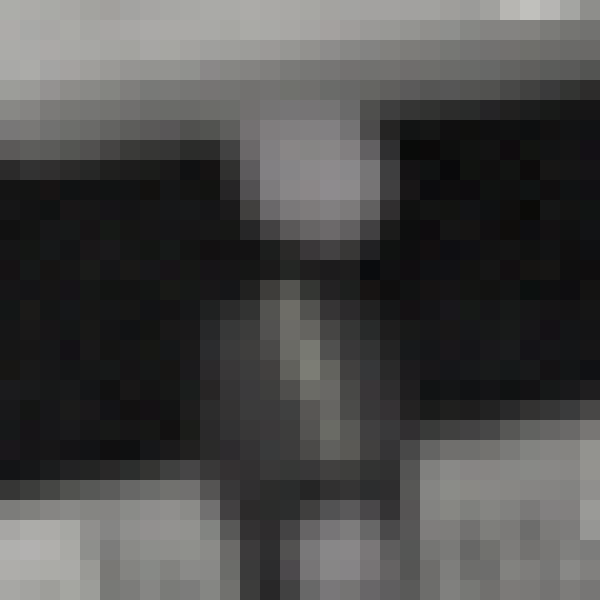

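View pics/c9t.png

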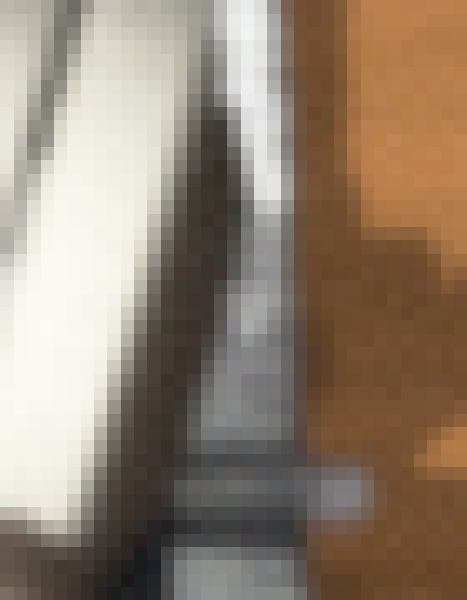

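Call:
{"fn": "jog_arm", "kwargs": {"series": [{"rotation":[0,0,0],"dp":[0,-0.6,0],"grip":0.5},{"rotation":[0,0,0],"dp":[0,-0.5,0],"grip":0.5},{"rotation":[0,0,0],"dp":[0,-0.2,0],"grip":0.5}]}}

```text
clock: 16.35
tool_pos: [540.5, -22.9, 96.4]
tcp_rot: [1.212, 1.181, -1.157]
contact_force: [11.7, 1.0, -11.0]
width: 11.7
```

```bash
python3 -c "
from h import *
go(np.array([611.1,-20.6,90.3])-71.1*ex,ex)"
```

```text
t 16.35 rot [-0.33  0.23 -2.85] dp after rot cm [ 0.01 -0.05 -0.02] dp now [ 0.01 -0.05 -0.02] tcp [540.5 -22.9  96.4] F [ 11.7   1.  -11. ] w 11.7 q [-0.27  0.22  1.86  0.01  1.01 -0.3 ]
```

Call:
{"fn": "jog_arm", "kwargs": {"series": [{"rotation":[0,0,0],"dp":[0,-0.05,0],"grip":0.5},{"rotation":[0,0,0],"dp":[0,-0.05,0],"grip":0.5}]}}

```text
clock: 16.6
tool_pos: [542.7, -22.8, 96.4]
tcp_rot: [1.217, 1.174, -1.15]
contact_force: [12.3, 1.2, -9.3]
width: 12.2
```

```bash
python3 -c "
from h import *
import cv2
go(np.array([611.1,-20.6,90.3])-71.1*ex,ex)
im=bot.read_camera('side')
s,_=fr();print(s['tool_pos'])
cv2.imwrite('pics/s10.png',cv2.resize(im[240:310,290:390],(800,560),interpolation=cv2.INTER_CUBIC))
cv2.imwrite('pics/c10.png',cv2.resize(im[264:300,335:365],(600,600*36//30),interpolation=cv2.INTER_NEAREST)[:600])
"
```

```text
t 16.6 rot [-0.35  0.25 -3.38] dp after rot cm [ 0.01 -0.27 -0.02] dp now [-0.01 -0.27 -0.02] tcp [542.7 -22.8  96.4] F [12.3  1.2 -9.3] w 12.2 q [-0.27  0.22  1.87  0.02  1.   -0.3 ]
[542.78099429 -22.83860022  96.38418104]
```

View pics/s10.png

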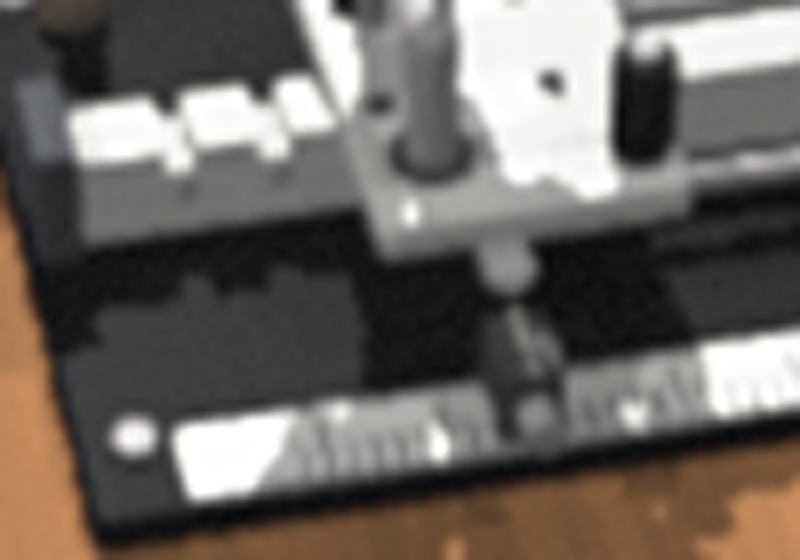

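View pics/c10.png

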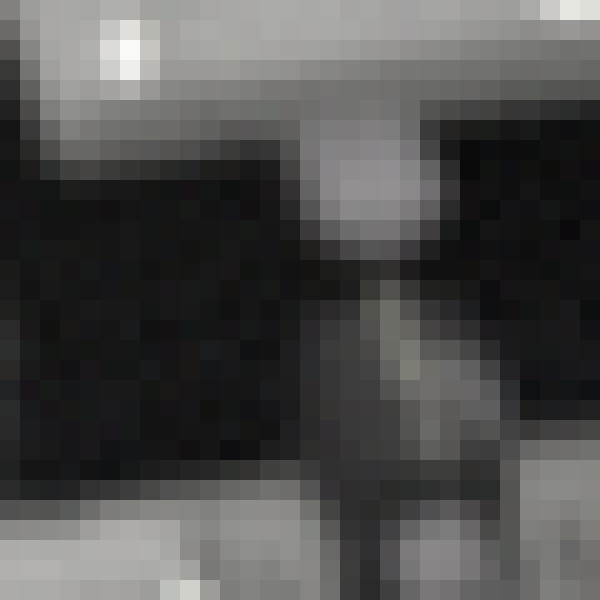

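Call:
{"fn": "jog_arm", "kwargs": {"series": [{"rotation":[0,0,-0.8],"dp":[0,-0.35,0],"grip":0.5},{"rotation":[0,0,-0.8],"dp":[0,-0.25,0],"grip":0.5},{"rotation":[0,0,-0.6],"dp":[0,-0.16,0],"grip":0.5}]}}

```text
clock: 17.02
tool_pos: [541.1, -22.9, 96.4]
tcp_rot: [1.207, 1.189, -1.167]
contact_force: [11.5, 1.4, -11.4]
width: 11.9
```

```bash
python3 -c "
from h import *
go(np.array([611.1,-20.6,90.3])-71.1*ex,ex)"
```

```text
t 17.025 rot [-0.41  0.28 -2.13] dp after rot cm [ 0.01 -0.1  -0.02] dp now [ 0.01 -0.1  -0.02] tcp [541.1 -22.9  96.4] F [ 11.5   1.4 -11.4] w 11.9 q [-0.27  0.23  1.85  0.01  1.02 -0.29]
```

Call:
{"fn": "jog_arm", "kwargs": {"series": [{"rotation":[0,0,-0.5],"dp":[0,-0.26,0],"grip":0.5},{"rotation":[0,0,-0.5],"dp":[0,-0.19,0],"grip":0.5}]}}

```text
clock: 17.27
tool_pos: [540.7, -22.9, 96.4]
tcp_rot: [1.204, 1.193, -1.172]
contact_force: [11.0, 1.4, -9.9]
width: 12.1
```

```bash
python3 -c "
from h import *
import cv2
go(np.array([611.1,-20.6,90.3])-71.1*ex,ex)
im=bot.read_camera('side')
t=bot.read_camera('top')
for i in range(4): bot.read_camera('side')
s,_=fr();print(s['clock'],s['tool_pos'],s['joint_vel'].round(4),s['contact_force'],s['width'])
cv2.imwrite('pics/s11.png',cv2.resize(im,(800,600)))
cv2.imwrite('pics/t11.png',t)
im=bot.read_camera('side')
cv2.imwrite('pics/c11.png',cv2.resize(im[264:300,335:365],(600,600*36//30),interpolation=cv2.INTER_NEAREST)[:600])
"
```

```text
t 17.275 rot [-0.44  0.31 -1.78] dp after rot cm [ 0.01 -0.07 -0.02] dp now [ 0.01 -0.07 -0.02] tcp [540.7 -22.9  96.4] F [11.   1.4 -9.9] w 12.1 q [-0.27  0.24  1.85  0.    1.03 -0.29]
17.575 [540.72955022 -22.89568417  96.40576971] [ 0.0005 -0.0017  0.0006  0.0004  0.0014  0.0009] [ 11.73108813   1.03883403 -10.62721691] 12.254889173526013
```

View pics/s11.png

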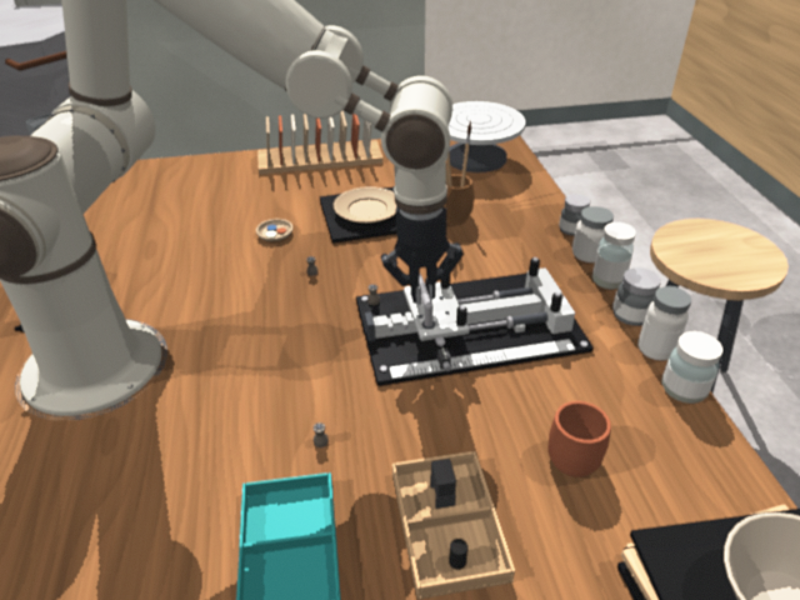

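View pics/c11.png

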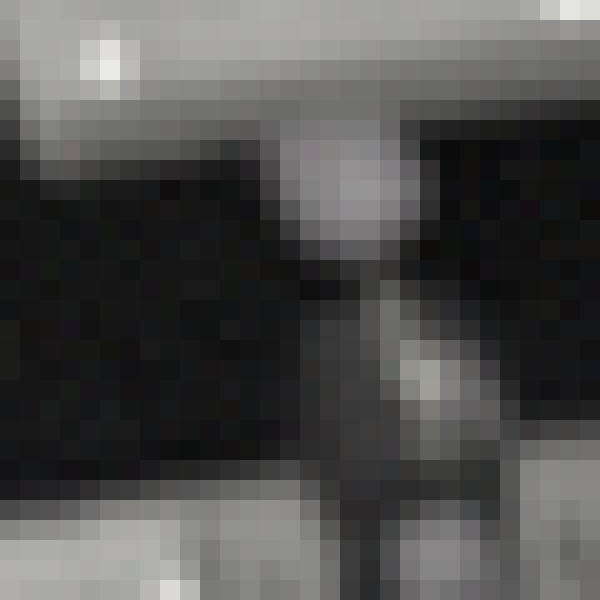

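```bash
python3 -c "
from h import *
s,_=fr();print(s['clock'],s['tool_pos'],s['width'])
print(bot.job_done())"
```

```text
17.625 [540.72116325 -22.90031204  96.39435203] 11.989388834077351
the job is handed in; nothing more can be done
None
```

The job is handed in at 17.6 s, with the stop in the tray and the gripper still holding the jaw on the cursor's line. No verdict was reported, so this rests on my own checks.

- **Travel stop:** I gripped it across its 37 mm width, pulled it straight up off the rail and set it on the floor of the wooden tray's empty compartment. I let go only once I felt the floor. The side pictures after release and at the end show it standing upright there.
- **Jaw:** I gripped the handle's top bar and drew the jaw back about 70.4 mm by the arm's own reading. In the last close-up the pointer lines up with the cursor's line to within about 1 mm. My two camera estimates of the distance needed were about 71.1 and 71.2 mm, so the pointer should be within the 4 mm allowed.
- **Hold:** Over 0.35 s of holding, the tool stayed within about 0.1 mm with the spring pulling at about 11 N. The fingers read 12 mm on the 14 mm bar, and the readout seems to run 1–2 mm low, since it showed 36 mm on the 37 mm stop.
- **Other things:** In the final side view the other things look upright and in place.

Two things were slightly off. The arm sagged 1–2 mm under the spring at each step, so I crept up to the line in small corrections. The tool also ended tilted about 1.8° about the handle bar.

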